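# Draw a spring-return filter slide out with a pin and hold it

## Task

Take the yellow-handled draw pin out of the grey three-hole holder and put its rod down right through the hole in the brass eye of the spring-return filter slide. Then, with the pin, pull the slide out until its red pointer stands over the green mark on the scale, and finish while still gripping the pin and holding the slide there against its spring. Leave the other things where they stand.

Things in the scene. Friction and masses are not known exactly. Their poses are not given: they have to be found in the camera images.
- pin: the draw pin, loose, upright in one of the holder's three holes (which one varies). Origin at the rod's lower end, z up along its axis. Steel rod 8 mm diameter with a tapered tip (4 mm at the end, full from 5 mm up), from 0 to 36 mm; steel collar 24 mm diameter from 36 to 41 mm; yellow cylindrical handle 18 mm diameter from 41 to 91 mm. About 55 to 115 g
- pin_tip (a point): lower end of the pin's rod (same point as the pin's origin)
- holder: fixed grey block 50 x 180 x 42 mm with three upright holes, 12 mm wide and 38 mm deep, 60 mm apart in a row along its y. Origin at the centre of its underside on the table. The pin and the two posts stand in it with their collars on its top face
- shutter: fixed base of the filter slide, a black plate (x -110 to 170 mm, y -50 to 100 mm, 12 mm thick) with two steel guide bars 60 mm apart, (tops 32 mm high, their end blocks 38 mm), a spring housing (46 mm high) at its +x end and a white scale strip along its +y side. Origin on the table below the centre of the eye when the slide is home. The slide is pulled out along this body's -x
- carriage: the sliding part (it moves along the base's x only; at home its frame is that of shutter). Aluminium block 53 x 84 mm (x 22 to 75 mm, z 16 to 46 mm), the brass eye plate 34 x 34 x 10 mm in front of it, standing clear of the base with its faces at 46 and 56 mm height, and a black upright filter blade 3 mm thick on the block (x 32 to 78 mm, up to 100 mm height). A spring pulls it home: 3.5 N at home, rising by 0.7 N per 10 mm; end stop at 95 mm of travel
- eye (a point): centre of the mouth of the eye's hole on the upper face of the brass plate, 56 mm above the table. The upright through hole is 13 mm wide with a chamfered rim; free space below the 10 mm plate down to 12 mm height
- pointer (a point): underside of the red pointer (4 mm wide bar that sticks out of the carriage towards +y, over the scale strip), above the middle of the strip. It moves with the carriage
- mark: the green mark, a fixed clip 12 mm (along the base's x) x 30 mm x 4 mm on the white scale strip, its place along the strip varies; turned like the base. Origin at the centre of its underside. The pointer passes 4 mm above its top and has 35 to 75 mm to go from home
- post_black: bystander in the holder: like the pin but with a black handle 16 mm diameter, 35 mm long
- post_blue: bystander in the holder: like the pin but with a blue handle 20 mm diameter, 42 mm long
- lens: bystander: lens in a black ring on a round foot, 56 mm wide, 76 mm tall; origin under its foot
- jar: bystander: small clear jar with a red cap, 60 mm diameter, 75 mm tall
- case: bystander: flat grey case 70 x 50 x 22 mm
- driver: bystander: orange-handled screwdriver lying on the table
- beamblock: bystander: black upright plate on a 50 x 50 mm steel foot, 60 mm tall

How it is judged:
By the outcome, as a careful person would: the job done as asked, in the order asked, and still so for the second after the job is handed in, while the arm keeps its last pose, push and grip.
It also fails if it takes over 51 s, if anything falls off the work surface, if the arm or the gripper's body presses on something with over 40 N, if the wrist force passes 120 N, or if a joint passes its speed limit or range.

## Robot

A 6-joint arm with a two-finger parallel gripper is mounted at the origin on the work surface. World frame = base frame: x ahead of the robot, y to its left, z up, the work surface at z = 0. Lengths are in m, angles in rad, forces in N, time in s.
With the tool pointing down it reaches from about 0.35 to 0.725 m from the base axis. Payload 6 kg.
Tool frame: the origin (TCP) lies midway between the tips of the shut fingers; the grasp point (between the pads) lies 19 mm behind it; z points along the fingers, y is the direction in which the jaws open and shut (so a half turn about z gives the same grasp; the last joint's range is limited). The gripper opens to 85 mm and grips with 20 to 120 N. Pads are 22 mm wide; open, the fingers measure 114 mm over their backs; the gripper's body (76 mm by 85 mm) begins 54 mm behind the grasp point. The pads swing forward as they close: fully open they stand 13 mm farther back than shut.
Start: joints at [-0.821, 0.04, 0.085, 0, -1.615, -0.334], TCP at [0.242, -0.549, 0.231] pointing down, gripper open.
Joint ranges: [-2.56, 2.56], [-1.29, 2.01], [-1.08, 1.49], [-3.29, 1.98], [-2.81, -0.18], [-2.99, 2.99]. Speed limits (rad/s): [2.57, 2.57, 3.01, 3.14, 3.14, 3.14].

## Interface

Orientations are given as a unit quaternion [w, x, y, z].
In Python, from workcell import observe, viewer, sign_off, spotter gives the robot as it stands. The module is installed in compiled form; this text tells all that it offers.
- The arm moves only by the tool arm_command, never from a script. Its arguments are lists of equal length, an entry for each row: "delta_rot": the turn, a rotation vector about the tool's x, y, z normalised to -1 to 1, where 1 is 8 degrees, a list of three; "travel": the shift along the tool's x, y, z normalised to -1 to 1, where 1 is 0.05 m, a list of three; "claw": the closure, from -1 (fully open) to 1 (shut), so that 0 is half open. In form: {"delta_rot": [[wx, wy, wz], ...], "travel": [[tx, ty, tz], ...], "claw": [claw, ...]}. A call has 1 to 10 rows; each row shifts and turns the commanded pose from where the row before left it, along the tool's axes as they then stand; what a row does not reach is not made up. A row lasts 1/10 s, in which the tool goes at most 50 mm and 8.59 degrees, less where a joint would pass 70% of its speed; a pose out of reach is approached as far as the arm can. A call with a number of a shift or a turn outside -1 to 1 is refused whole. A call with a gripper value outside its range is refused whole. The fingers move at their own pace and stop on an object; "grip_force" is the grip in N (left out, the last holds). Time passes only in rows, so rows that do not move let the fingers close. It gives the time, the measured TCP pose, the force and the opening at its end, in the units of the state.
- observe(): the state, without advancing time (a new reading comes with each control period).
- viewer.camera(name): name is "scene" or "top"; returns a dict with "frame" (400x640x3 uint8, red, green, blue), "z_map" (400x640 float32, m along the optical axis (not along the pixel's ray), 0 where there is no reading), "K" (3x3 intrinsics, pixels), "origin" and "rotation" of the camera in the world. Camera axes: x right, y up, looking along -z (the intrinsics and any distortion apply to the point x, -y, -z); pixel columns grow to the right and rows downward; lengths in m; the calibration is good to about 2 mm. A picture is of the moment at which its call begins.
- sign_off(): hands the job in, once; it reports no verdict.
Trained networks look in the newest picture that a camera, given by its name, has taken for a name from the list of things; names that differ only in an ending like _2 or _b are one class to them, and where a whole thing is asked for, a point or a joint stands for the part that bears it (a point fixed in the world has none). Each returns a list of dicts, best first, with "score" (0 to 1); they miss things now and then, are a little off and sometimes report something else, mostly with a low value. They report only what shows in the picture. A call takes as long as a camera call.
- spotter.masks_of(camera, label): "pixels" (400x640 bool, what is visible of it) and "position" ([column, row] in pixels, amid what is visible of it).
The state is a dict: "time_s": time; "joint_pos": joint angles; "qd": joint speeds; "tau": joint torques, N m; "position": TCP position; "ee_rot": TCP orientation; "ft_force": force on the tool from outside, world axes, zero at the start; "moment": the same for the moment, N m; "grip_width": opening from 0.0 (shut) to 1.0 (fully open).
Only numpy, scipy, OpenCV 4.12 (cv2) and the standard library are available. Lean on these libraries where they do the work, as an engineer would, in place of code of your own. Each camera call takes 0.05 s, during which the arm holds its last target.

## Working session

There is one attempt and no reset: what is moved stays moved. The work goes in short steps, Python scripts to look and compute and a tool call to move; the robot and the scene stay as the last step left them, time stands still between calls to the robot, and variables do not carry over. Pictures are saved under pics/ and viewed, and the job is handed in when it is done.

Besides the shell and the picture viewer there is one more tool, called after ">>>" by a JSON object that holds its "method" and its "body". arm_command: Moves the arm, as the interface text tells. Scaled input: -1 to 1 covers 0.05 m each way for a shift and 8 degrees each way for a turn. Its arguments: {"type":"object","properties":{"delta_rot":{"type":"array"},"travel":{"type":"array"},"claw":{"type":"array"},"grip_force":{"type":"number"}},"required":["delta_rot","travel","claw"]}

```bash
mkdir -p pics; cat > h.py <<'E'
import numpy as np, cv2
from workcell import observe, viewer, sign_off, spotter
def shot(n,fn=None):
    c=viewer.camera(n)
    if fn: cv2.imwrite('pics/'+fn,cv2.cvtColor(c['frame'],cv2.COLOR_RGB2BGR))
    return c
def proj(c,P):
    P=np.atleast_2d(P);q=(P-np.array(c['origin']))@np.array(c['rotation'])
    K=np.array(c['K']);x=q[:,0]/-q[:,2];y=-q[:,1]/-q[:,2]
    return np.c_[K[0,0]*x+K[0,2],K[1,1]*y+K[1,2]]
def cloud(c):
    K=np.array(c['K']);z=c['z_map'];v,u=np.mgrid[0:400,0:640]
    x=(u-K[0,2])/K[0,0]*z;y=(v-K[1,2])/K[1,1]*z
    p=np.stack([x,-y,-z],-1)@np.array(c['rotation']).T+np.array(c['origin'])
    p[z==0]=np.nan
    return p
E
python3 - <<'E'
from h import *
for n in('scene','top'):
    c=shot(n,n+'0.png');print(n,c['K'],c['origin'],c['rotation'],[k for k in c])
    np.savez(n+'0.npz',**{k:c[k] for k in('frame','z_map','K','origin','rotation')})
    for l in['pin','holder','shutter','carriage','eye','pointer','mark','post_black','post_blue','lens','jar','case','driver','beamblock']:
        r=spotter.masks_of(n,l)
        print(l,[(round(a['score'],2),np.round(a['position']),a['pixels'].sum()) for a in r[:2]])
        if r: np.save(f'm_{n}_{l}.npy',r[0]['pixels'])
print(observe())
E
```

```text
scene [[435.675634     0.         319.31405048]
 [  0.         435.675634   201.30557711]
 [  0.           0.           1.        ]] [ 1.05877156 -0.6647368   0.92058359] [0.88240367 0.35942899 0.11302091 0.28178155] ['frame', 'z_map', 'K', 'origin', 'rotation']
pin [(0.65, array([257., 263.]), np.int64(157))]
holder []
shutter [(0.89, array([366., 175.]), np.int64(3155))]
carriage [(0.68, array([362., 169.]), np.int64(747))]
eye [(0.67, array([364., 172.]), np.int64(721))]
pointer [(0.81, array([358., 172.]), np.int64(670))]
mark []
post_black [(0.68, array([276., 248.]), np.int64(116))]
post_blue [(0.51, array([284., 231.]), np.int64(136))]
lens [(0.64, array([370., 243.]), np.int64(427))]
jar [(0.93, array([354., 119.]), np.int64(387))]
case [(0.7, array([272., 199.]), np.int64(407))]
driver [(0.85, array([145., 294.]), np.int64(511)), (0.44, array([373., 241.]), np.int64(429))]
beamblock [(0.96, array([308., 216.]), np.int64(369)), (0.23, array([276., 246.]), np.int64(101))]
top [[396.39827629   0.         325.43198535]
 [  0.         396.39827629 196.43650792]
 [  0.           0
[... 1049 characters left out ...]
64(246))]
{'time_s': 1.5, 'joint_pos': array([-8.21261804e-01,  4.01879658e-02,  8.48218455e-02,  1.68337939e-05,
       -1.61548787e+00, -3.33705384e-01]), 'qd': array([ 2.84728230e-04, -1.04505152e-03,  4.38589548e-04, -1.23562116e-04,
       -2.77950216e-05,  2.16498213e-04]), 'tau': array([ 1.51957220e-04, -3.67924619e+01,  3.47445488e+01,  6.93352103e+00,
       -9.42845363e-04, -2.49661974e-05]), 'position': array([ 0.24238276, -0.5488515 ,  0.23128337]), 'ee_rot': array([-2.20692197e-05, -2.06419464e-01,  9.78463594e-01,  2.03715762e-05]), 'ft_force': array([ 0.02937575,  0.98595925, -0.13596174]), 'moment': array([0.01583069, 0.02060028, 0.00714906]), 'grip_width': 1.006101611032017}
```

```bash
cat >> h.py <<'E'
from scipy.spatial.transform import Rotation as R
def M(c): 
    q=np.array(c['rotation']); return q if q.shape==(3,3) else R.from_quat(q,scalar_first=True).as_matrix()
def proj(c,P):
    P=np.atleast_2d(P);q=(P-np.array(c['origin']))@M(c)
    K=np.array(c['K']);x=q[:,0]/-q[:,2];y=-q[:,1]/-q[:,2]
    return np.c_[K[0,0]*x+K[0,2],K[1,1]*y+K[1,2]]
def cloud(c):
    K=np.array(c['K']);z=c['z_map'];v,u=np.mgrid[0:400,0:640]
    x=(u-K[0,2])/K[0,0]*z;y=(v-K[1,2])/K[1,1]*z
    p=np.stack([x,-y,-z],-1)@M(c).T+np.array(c['origin'])
    p[z==0]=np.nan
    return p
E
python3 - <<'E'
import cv2
t=cv2.imread('pics/top0.png');s=cv2.imread('pics/scene0.png')
cv2.imwrite('pics/top0c.png',cv2.resize(t[110:310,170:430],None,fx=3,fy=3,interpolation=cv2.INTER_CUBIC))
cv2.imwrite('pics/scene0c.png',cv2.resize(s[100:300,230:450],None,fx=3,fy=3,interpolation=cv2.INTER_CUBIC))
E
```

```text
(no output)
```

View pics/top0.png

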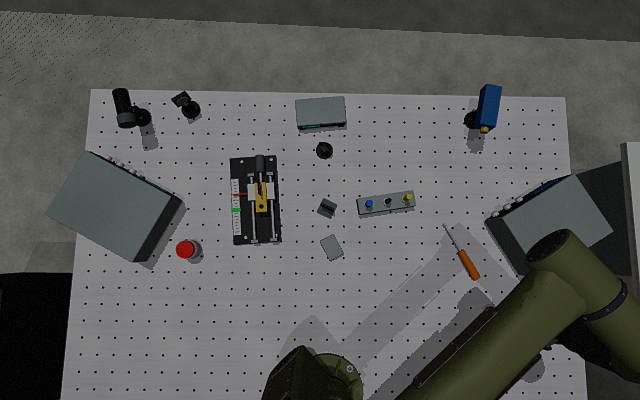

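View pics/top0c.png

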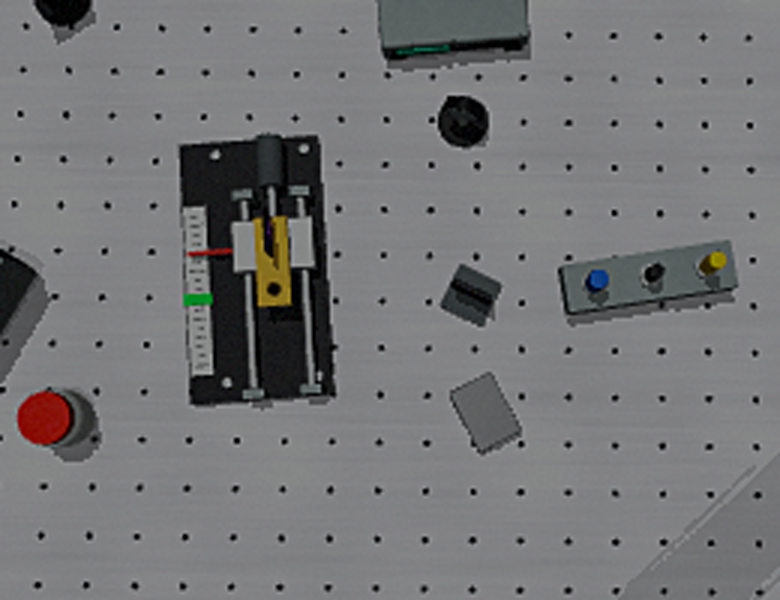

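View pics/scene0c.png

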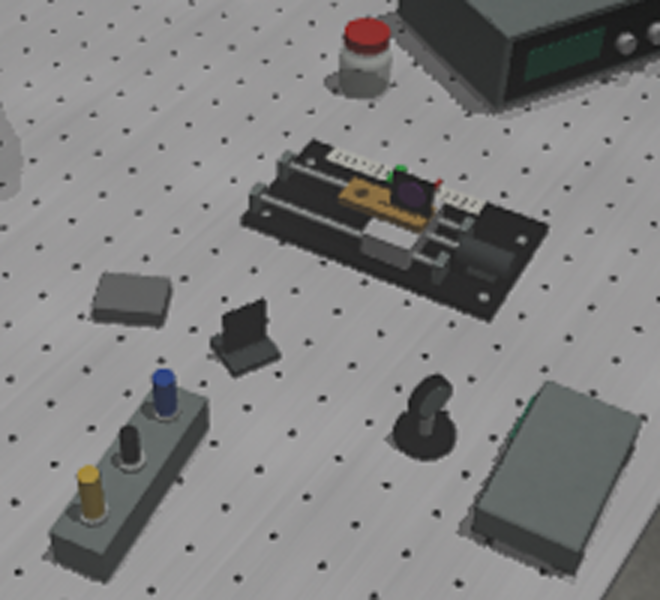

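View pics/scene0.png

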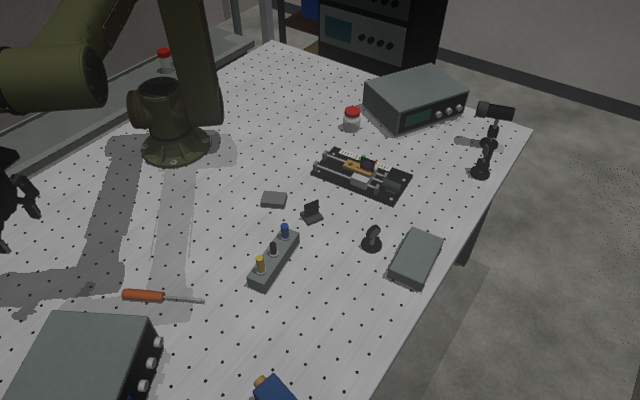

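```bash
python3 - <<'E'
from h import *
C={n:dict(np.load(n+'0.npz')) for n in('scene','top')}
for n,c in C.items():
    f=cv2.cvtColor(c['frame'],cv2.COLOR_RGB2HSV).astype(int);P=cloud(c)
    H,S,V=f[...,0],f[...,1],f[...,2]
    roi=np.zeros((400,640),bool)
    if n=='top': roi[150:260,220:430]=1
    else: roi[130:300,240:420]=1
    for nm,m in dict(yellow=(H>18)&(H<32)&(S>120)&(V>60),green=(H>45)&(H<75)&(S>120)&(V>50),red=((H<6)|(H>174))&(S>120)&(V>50),blue=(H>105)&(H<130)&(S>120)&(V>40),brass=(H>14)&(H<30)&(S>100)&(V>50)).items():
        m=m&roi
        k,lab,st,ce=cv2.connectedComponentsWithStats(m.astype(np.uint8))
        for i in range(1,k):
            if st[i,4]>5:
                p=P[lab==i]; print(n,nm,st[i],ce[i].round(1),np.nanmedian(p,0).round(4),np.nanmin(p,0).round(3),np.nanmax(p,0).round(3))
    # table plane
    p=P[200:400:7,200:420:7].reshape(-1,3);p=p[abs(p[:,2])<.02];print('table z',np.median(p[:,2]),p[:,2].std())
c=C['top'];P=cloud(c)
for l in ('holder','shutter'):
    m=np.load(f'm_top_{l}.npy')
    if l=='holder': m=np.zeros_like(m);m[185:222,352:420]=1
    Q=P[m]; 
    for lo,hi in((.008,.017),(.036,.046),(.05,.06)):
        q=Q[(Q[:,2]>lo)&(Q[:,2]<hi)]
        if len(q)<20: continue
        r=cv2.minAreaRect((q[:,:2]*1000).astype(np.float32));print(l,lo,len(q),r)
E
```

```text
scene yellow [343 160  29  15  76] [354.4 166.4] [0.5687 0.2034 0.056 ] [0.54  0.19  0.052] [0.631 0.226 0.06 ]
scene yellow [357 163   3   4   7] [358.1 164.4] [0.5816 0.2191 0.0561] [0.573 0.214 0.054] [0.584 0.224 0.059]
scene yellow [256 255   7   6  34] [258.9 257.9] [ 0.5884 -0.2421  0.0971] [ 0.581 -0.249  0.094] [ 0.597 -0.232  0.1  ]
scene green [362 155   3   2   6] [363.  155.5] [0.549  0.3052 0.0195] [0.539 0.297 0.011] [0.551 0.312 0.022]
scene blue [281 223   7   6  32] [284.  225.6] [ 0.5685 -0.124   0.088 ] [ 0.561 -0.132  0.084] [ 0.577 -0.115  0.092]
scene brass [343 159  29  17 170] [356. 167.] [0.5753 0.2053 0.0559] [0.512 0.188 0.009] [0.633 0.244 0.06 ]
scene brass [256 255   8  17 101] [259.7 263.2] [ 0.5927 -0.245   0.084 ] [ 0.58  -0.251  0.053] [ 0.598 -0.232  0.1  ]
table z 0.00040676750735513245 0.0023545719595561925
top yellow [254 182  13  30 279] [260.6 197.3] [0.58   0.2105 0.0564] [0.539 0.193 0.011] [0.637 0.241 0.063]
top yellow [406 194   6   6  30] [408.6 196.4] [ 0.5864 -0.2382  0.0961] [ 0.577 -0.245  0.089] [ 0.593 -0.23   0.1  ]
top green [231
[... 366 characters left out ...]
0.58   0.211  0.0563] [0.537 0.193 0.011] [0.637 0.241 0.063]
top brass [406 194   6   6  29] [408.7 196.3] [ 0.5865 -0.2382  0.096 ] [ 0.577 -0.245  0.089] [ 0.593 -0.23   0.1  ]
table z 0.0005758159313098421 0.004179151013173569
holder 0.036 722 ((575.7789916992188, -179.43702697753906), (50.68519973754883, 180.53041076660156), 9.489468574523926)
shutter 0.008 2597 ((582.9027099609375, 237.294921875), (280.2110595703125, 150.3590087890625), 5.02406120300293)
shutter 0.036 328 ((582.9794311523438, 212.96493530273438), (274.1107177734375, 84.73869323730469), 4.204096794128418)
shutter 0.05 291 ((626.244384765625, 214.1190185546875), (176.21104431152344, 70.45402526855469), 5.790849685668945)
```

>>> {"method": "arm_command", "body": {"delta_rot": [[0,0,-0.5],[0,0,-1],[0,0,-1],[0,0,-1],[0,0,-1],[0,0,-1],[0,0,-1],[0,0,-1],[0,0,-1],[0,0,-0.96]], "travel": [[0,0,0],[0,0,0],[0,0,0],[0,0,0],[0,0,0],[0,0,0],[0,0,0],[0,0,0],[0,0,0],[0,0,0]], "claw": [-1,-1,-1,-1,-1,-1,-1,-1,-1,-1]}}

```text
time_s: 2.5
position: [0.2424, -0.5488, 0.2313]
ee_rot: [-0.0, 0.765, -0.644, -0.0]
ft_force: [-0.0, 0.4, -0.1]
grip_width: 0.998
```

```bash
cat >> h.py <<'E'
def go(p,yaw=None):
    o=observe();Rm=R.from_quat(o['ee_rot'],scalar_first=True).as_matrix()
    d=Rm.T@(np.array(p)-o['position'])
    psi=np.degrees(np.arctan2(Rm[1,1],Rm[0,1]))
    print('t',round(o['time_s'],2),'pos',np.round(o['position'],4),'z',Rm[:,2].round(4),'psi',round(psi,2),'q',np.degrees(o['joint_pos']).round(1))
    print('travel units',(d/.05).round(3),'F',np.round(o['ft_force'],2),'M',np.round(o['moment'],2),'w',round(o['grip_width'],3))
    if yaw is not None:
        t=np.radians(yaw);y=np.array([np.cos(t),np.sin(t),0]);z=np.array([0,0,-1.]);D=np.c_[np.cross(y,z),y,z]
        print('rot units',(np.degrees(R.from_matrix(Rm.T@D).as_rotvec())/8).round(3))
E
python3 - <<'E'
from h import *
go([.586,-.2386,.231],189.5)
E
```

```text
t 2.5 pos [ 0.2424 -0.5488  0.2313] z [-1.e-04  1.e-04 -1.e+00] psi -170.17 q [-47.1   2.3   4.9   0.  -92.6  56.9]
travel units [-4.941e+00 -7.831e+00  5.000e-03] F [-0.02  0.4  -0.11] M [-0.02  0.04  0.03] w 0.998
rot units [0.    0.001 0.041]
```

>>> {"method": "arm_command", "body": {"delta_rot": [[0,0,0.04],[0,0,0],[0,0,0],[0,0,0],[0,0,0],[0,0,0],[0,0,0],[0,0,0],[0,0,0],[0,0,0]], "travel": [[-0.3,-0.48,0],[-0.5,-0.8,0],[-0.55,-0.85,0],[-0.55,-0.85,0],[-0.55,-0.85,0],[-0.55,-0.85,0],[-0.55,-0.85,0],[-0.55,-0.85,0],[-0.55,-0.85,0],[-0.3,-0.4,0]], "claw": [-1,-1,-1,-1,-1,-1,-1,-1,-1,-1]}}

```text
time_s: 3.5
position: [0.5783, -0.2435, 0.2304]
ee_rot: [-0.0, 0.762, -0.647, -0.001]
ft_force: [-1.6, -0.8, -1.2]
grip_width: 1.002
```

```bash
python3 - <<'E'
from h import *
go([.586,-.2386,.140],189.5)
C={n:dict(np.load(n+'0.npz')) for n in('scene','top')}
def tf(o,yaw,L):
    a=np.radians(yaw);L=np.atleast_2d(np.array(L,float))/1000
    return np.c_[o[0]+np.cos(a)*L[:,0]-np.sin(a)*L[:,1],o[1]+np.sin(a)*L[:,0]+np.cos(a)*L[:,1],L[:,2]]
so=(.5552,.2098);ho=(.5758,-.1794)
L={}
for n,c in C.items():
    im=cv2.cvtColor(c['frame'],cv2.COLOR_RGB2BGR)
    x0,y0,x1,y1=(220,145,430,255) if n=='top' else (240,140,420,300)
    s=3.8 if n=='top' else 3.7
    im=cv2.resize(im[y0:y1,x0:x1],None,fx=s,fy=s,interpolation=cv2.INTER_CUBIC)
    im=cv2.convertScaleAbs(im,alpha=1.6)
    def dr(P,col,closed=True):
        q=proj(c,P);q=((q+.5-[x0,y0])*s).astype(np.int32);cv2.polylines(im,[q],closed,col,1)
    dr(tf(so,5.02,[[-110,-50,12],[170,-50,12],[170,100,12],[-110,100,12]]),(0,255,255))
    th=np.linspace(0,6.28,24)
    dr(tf(so,5.02,np.c_[6.5*np.cos(th),6.5*np.sin(th),56+0*th]),(255,0,255))
    dr(tf(so,5.02,[[-17,-17,56],[17,-17,56],[17,17,56],[-17,17,56]]),(255,255,0))
    dr(tf(ho,9.5,[[-25,-90,42],[25,-90,42],[25,90,42],[-25,90,42]]),(0,255,255))
    dr(tf(ho,9.5,np.c_[9*np.cos(th),-60+9*np.sin(th),97+0*th]),(255,0,255))
    dr(tf(ho,9.5,np.c_[12*np.cos(th),-60+12*np.sin(th),47+0*th]),(255,0,255))
    cv2.imwrite(f'pics/ov_{n}.png',im)
E
```

```text
t 3.5 pos [ 0.5783 -0.2435  0.2304] z [-8.e-04  7.e-04 -1.e+00] psi -170.67 q [ -4.6   6.5   9.2  -0.  -92.8  13.9]
travel units [-0.07  -0.169  1.808] F [-1.56 -0.82 -1.22] M [-0.02  0.    0.05] w 1.002
rot units [ 0.005  0.006 -0.021]
```

View pics/ov_top.png

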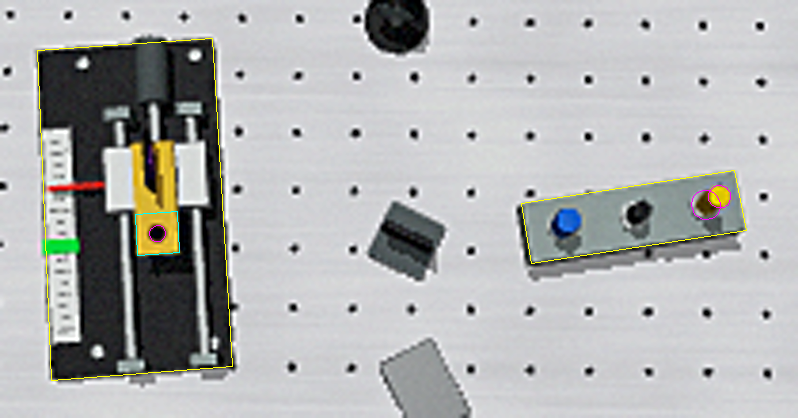

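View pics/ov_scene.png

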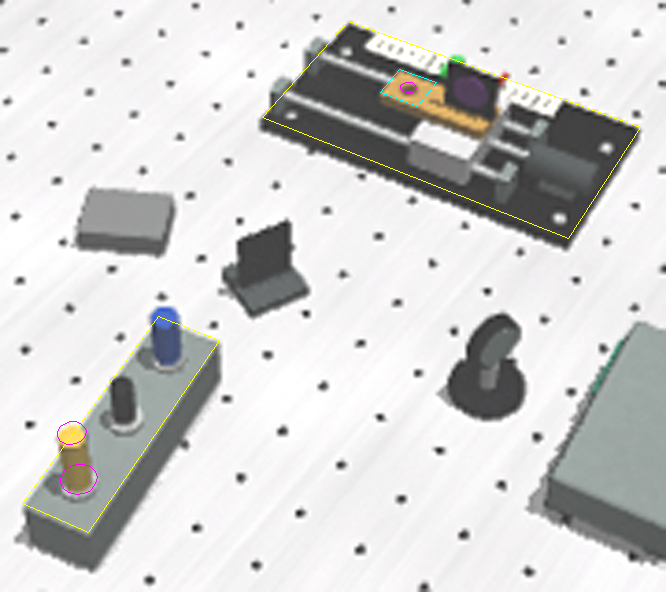

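>>> {"method": "arm_command", "body": {"delta_rot": [[0,0,0],[0,0,0],[0,0,0],[0,0,0],[0,0,0],[0,0,0]], "travel": [[0,0,0.3],[0,0,0.45],[0,0,0.45],[0,0,0.4],[0,0,0.2],[0,0,0]], "claw": [-1,-1,-1,-1,-1,-1]}}

```text
time_s: 4.1
position: [0.575, -0.2467, 0.1394]
ee_rot: [0.001, 0.761, -0.648, -0.001]
ft_force: [0.2, -0.2, -0.0]
grip_width: 1.0
```

```bash
python3 - <<'E'
from h import *
go([.586,-.2386,.053],189.5)
E
```

```text
t 4.1 pos [ 0.575  -0.2467  0.1394] z [-3.2e-03  7.0e-04 -1.0e+00] psi -170.85 q [ -4.9   6.8   0.1  -0.  -83.4  14.1]
travel units [-0.122 -0.249  1.727] F [ 0.23 -0.19 -0.04] M [ 0.03 -0.02  0.01] w 1.0
rot units [ 0.022  0.009 -0.044]
```

>>> {"method": "arm_command", "body": {"delta_rot": [[0.02,0.01,-0.04],[0,0,0],[0,0,0],[0,0,0]], "travel": [[-0.06,-0.12,0],[-0.06,-0.13,0.1],[0,0,0.1],[0,0,0]], "claw": [-1,-1,-1,-1]}}

```text
time_s: 4.5
position: [0.5874, -0.238, 0.1304]
ee_rot: [-0.0, 0.763, -0.646, 0.001]
ft_force: [-0.5, 0.8, -0.8]
grip_width: 0.999
```

```bash
python3 - <<'E'
from h import *
go([.586,-.2386,.053],189.5)
c=shot('top','top1.png');s=shot('scene','scene1.png')
t=c['frame'][150:250,340:460,::-1];s=s['frame'][200:300,200:320,::-1]
cv2.imwrite('pics/b1.png',cv2.convertScaleAbs(cv2.resize(np.hstack([t,s]),None,fx=3.3,fy=3.3,interpolation=cv2.INTER_CUBIC),alpha=1.5))
E
```

```text
t 4.5 pos [ 0.5874 -0.238   0.1304] z [ 1.7e-03 -3.0e-04 -1.0e+00] psi -170.47 q [ -4.    8.    0.4   0.  -82.3  13.5]
travel units [0.005 0.033 1.547] F [-0.53  0.76 -0.85] M [0.06 0.03 0.05] w 0.999
rot units [-0.012 -0.004  0.004]
```

View pics/b1.png

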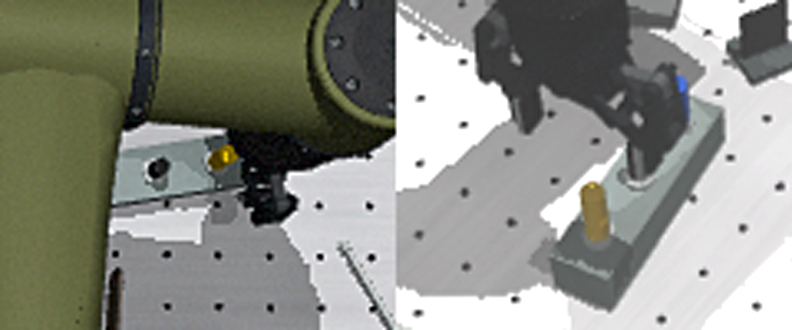

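```bash
python3 - <<'E'
from h import *
o=observe();p=o['position'];Rm=R.from_quat(o['ee_rot'],scalar_first=True).as_matrix()
C={n:dict(np.load(n+'0.npz')) for n in('scene','top')}
for n,(x0,y0,k) in dict(top=(340,150,0),scene=(200,200,120)).items():
    P=[p,p+Rm@[0,.0425,-.013],p+Rm@[0,-.0425,-.013],[.586,-.2386,.097],[.586,-.2386,.047]]
    print(n,((proj(C[n],P)-[x0,y0])*3.3+[k*3.3,0]).round())
E
```

```text
top [[236. 145.]
 [248. 191.]
 [230.  96.]
 [227. 152.]
 [216. 160.]]
scene [[588. 158.]
 [534. 125.]
 [640. 167.]
 [591. 187.]
 [597. 228.]]
```

>>> {"method": "arm_command", "body": {"delta_rot": [[-0.01,0,0],[0,0,0],[0,0,0],[0,0,0],[0,0,0],[0,0,0],[0,0,0],[0,0,0]], "travel": [[0,0.02,0.15],[0,0,0.25],[0,0,0.3],[0,0,0.3],[0,0,0.25],[0,0,0.2],[0,0,0.1],[0,0,0]], "claw": [-1,-1,-1,-1,-1,-1,-1,-1]}}

```text
time_s: 5.4
position: [0.5863, -0.2387, 0.0528]
ee_rot: [0.0, 0.763, -0.646, 0.0]
ft_force: [-0.5, -1.0, 0.3]
grip_width: 0.997
```

```bash
python3 - <<'E'
from h import *
go([.586,-.2386,.053],189.5)
s=shot('scene','scene2.png')
s=s['frame'][180:300,200:340,::-1]
cv2.imwrite('pics/b2.png',cv2.convertScaleAbs(cv2.resize(s,None,fx=4,fy=4,interpolation=cv2.INTER_CUBIC),alpha=1.7))
E
```

```text
t 5.4 pos [ 0.5863 -0.2387  0.0528] z [ 2.e-04 -9.e-04 -1.e+00] psi -170.5 q [ -4.   10.1  -5.4   0.1 -74.4  13.5]
travel units [-0.002  0.006 -0.004] F [-0.52 -1.01  0.29] M [-0.01  0.03 -0.02] w 0.997
rot units [-0.001 -0.007  0.   ]
```

View pics/b2.png

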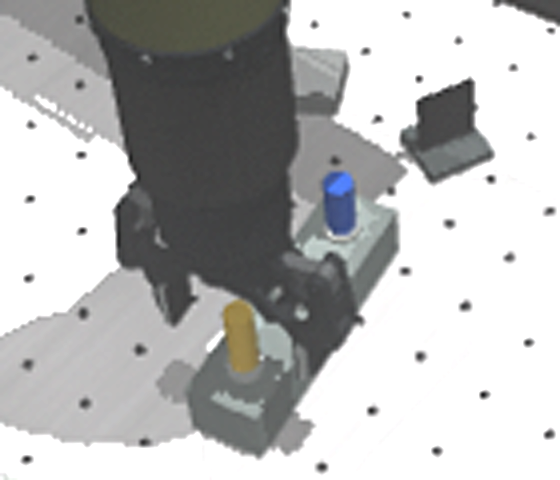

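```bash
python3 - <<'E'
from h import *
s=shot('scene');P=cloud(s);o=observe();p=o['position'];Rm=R.from_quat(o['ee_rot'],scalar_first=True).as_matrix()
print(proj(s,[p,p+Rm@[0,.0425,-.013],p+Rm@[0,-.0425,-.013],p+Rm@[0,.0425,-.032],p+Rm@[0,-.0425,-.032],[.586,-.2386,.097]])*4-[800,720])
q=(P.reshape(-1,3)-p)@Rm
f=s['frame'].reshape(-1,3).astype(int)
m=(abs(q[:,0])<.05)&(abs(q[:,1])<.07)&(q[:,2]>-.05)&(q[:,2]<-.003)
dark=f.max(1)<70; yel=(f[:,0]>f[:,2]*2)&(f[:,0]>60)
for nm,k in(('finger+',m&dark&(q[:,1]>.03)),('finger-',m&dark&(q[:,1]<-.03)),('yel',m&yel)):
    a=q[k]*1000; print(nm,len(a),a.min(0).round(),a.max(0).round(),np.median(a,0).round(1))
E
```

```text
[[243.72186894 350.29742439]
 [181.47315308 312.46981282]
 [303.41083716 363.08200192]
 [177.68854174 293.2075452 ]
 [301.15705818 344.00608989]
 [235.97290581 306.37976865]]
finger+ 67 [-10.  39. -49.] [ 13.  54. -14.] [  5.1  41.7 -32.1]
finger- 41 [ -2. -59. -48.] [ 12. -43. -16.] [  7.8 -53.6 -35.1]
yel 20 [ -3.  -7. -46.] [ 11.   6. -38.] [  3.3   0.3 -42.6]
```

>>> {"method": "arm_command", "body": {"delta_rot": [[0,0,0],[0,0,0],[0,0,0],[0,0,0],[0,0,0],[0,0,0],[0,0,0],[0,0,0],[0,0,0],[0,0,0]], "travel": [[0,0,0],[0,0,0],[0,0,0],[0,0,0],[0,0,0],[0,0,0],[0,0,0],[0,0,0],[0,0,0],[0,0,0]], "claw": [0,0.4,1,1,1,1,1,1,1,1], "grip_force": 70}}

```text
time_s: 6.5
position: [0.5868, -0.2388, 0.0541]
ee_rot: [-0.0, 0.763, -0.646, 0.001]
ft_force: [-0.4, -0.2, 2.0]
grip_width: 0.194
```

```bash
python3 - <<'E'
from h import *
go([.586,-.2386,.153],189.5)
E
```

```text
t 6.5 pos [ 0.5868 -0.2388  0.0541] z [ 0.0019 -0.0013 -1.    ] psi -170.49 q [ -4.   10.1  -5.4   0.1 -74.4  13.5]
travel units [-0.003  0.012 -1.979] F [-0.39 -0.18  2.05] M [0.11 0.03 0.01] w 0.194
rot units [-0.012 -0.012  0.001]
```

>>> {"method": "arm_command", "body": {"delta_rot": [[0,0,0],[0,0,0],[0,0,0],[0,0,0],[0,0,0],[0,0,0],[0,0,0],[0,0,0],[0,0,0]], "travel": [[0,0,-0.1],[0,0,-0.2],[0,0,-0.3],[0,0,-0.4],[0,0,-0.4],[0,0,-0.4],[0,0,-0.3],[0,0,-0.1],[0,0,0]], "claw": [1,1,1,1,1,1,1,1,1]}}

```text
time_s: 7.4
position: [0.5868, -0.2386, 0.1647]
ee_rot: [-0.001, 0.763, -0.646, 0.002]
ft_force: [0.0, 0.1, -1.3]
grip_width: 0.192
```

```bash
python3 - <<'E'
from h import *
go([.5552,.2098,.163],185)
s=shot('scene','scene3.png')
s=s['frame'][160:300,200:360,::-1]
cv2.imwrite('pics/b3.png',cv2.convertScaleAbs(cv2.resize(s,None,fx=4,fy=4,interpolation=cv2.INTER_CUBIC),alpha=1.7))
E
```

```text
t 7.4 pos [ 0.5868 -0.2386  0.1647] z [ 0.003  -0.0011 -1.    ] psi -170.5 q [ -4.    7.3   3.3   0.1 -85.7  13.5]
travel units [-8.95  -0.857  0.022] F [ 0.    0.09 -1.28] M [-0.01  0.03 -0.01] w 0.192
rot units [-0.02  -0.011  0.562]
```

View pics/b3.png

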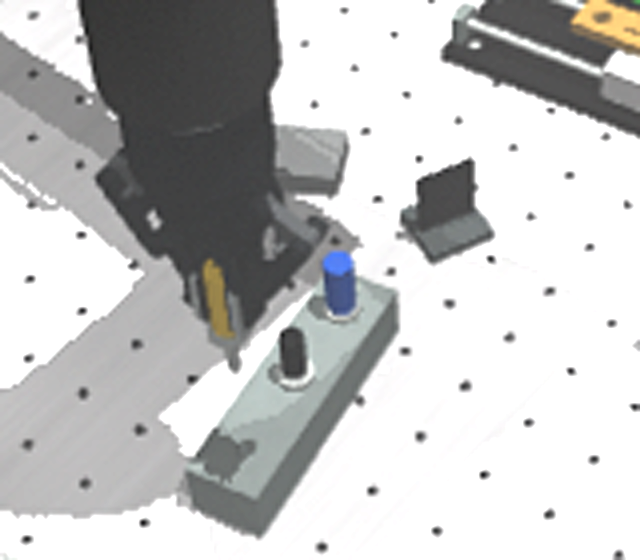

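```bash
cat >> h.py <<'E'
def pinfit(c,verbose=1):
    "yellow handle pixels axis in image vs straight pin predicted"
    o=observe();p=o['position'];Rm=R.from_quat(o['ee_rot'],scalar_first=True).as_matrix()
    f=cv2.cvtColor(c['frame'],cv2.COLOR_RGB2HSV).astype(int)
    P=cloud(c);q=(P-p)@Rm
    m=(f[...,0]>15)&(f[...,0]<32)&(f[...,1]>110)&(abs(q[...,0])<.03)&(abs(q[...,1])<.03)&(q[...,2]<.0)&(q[...,2]>-.06)
    v,u=np.nonzero(m);a=q[m]*1000
    print('n',len(a),'tool med',np.median(a,0).round(1))
    d=cv2.fitLine(np.c_[u,v].astype(np.float32),cv2.DIST_L2,0,.01,.01).ravel()
    print('img axis dir',d[:2].round(3),'ctr',d[2:].round(1))
    e=proj(c,[p+Rm@[0,0,-.044],p+Rm@[0,0,.006],p+Rm@[0,0,.047]])
    g=e[1]-e[0];print('pred dir',(g/np.linalg.norm(g)).round(3),'pts',e.round(1).tolist())
    if len(a)>8:
        A=np.c_[a[:,2],np.ones(len(a))];s=np.linalg.lstsq(A,a[:,:2],rcond=None)[0];print('slope x,y per z',s[0].round(3),'at z=-20',(s[0]*-20+s[1]).round(1))
    return m
E
python3 - <<'E'
from h import *
s=shot('scene');t=shot('top')
pinfit(s);pinfit(t)
f=s['frame'][220:260,235:275,::-1]
cv2.imwrite('pics/b4.png',cv2.convertScaleAbs(cv2.resize(f,None,fx=14,fy=14,interpolation=cv2.INTER_CUBIC),alpha=2))
E
```

```text
n 64 tool med [ 10.3  -3.  -29.3]
img axis dir [0.182 0.983] ctr [253.6 234.4]
pred dir [0.155 0.988] pts [[254.2, 225.9], [256.5, 240.5], [258.3, 251.7]]
slope x,y per z [ 0.067 -0.053] at z=-20 [10.3 -2.9]
n 9 tool med [ -8.1   2.2 -12.9]
img axis dir [0.209 0.978] ctr [412.2 193.3]
pred dir [-0.847  0.531] pts [[417.7, 190.6], [413.4, 193.3], [410.2, 195.3]]
slope x,y per z [ 0.118 -0.234] at z=-20 [-9.   3.4]
```

View pics/b4.png

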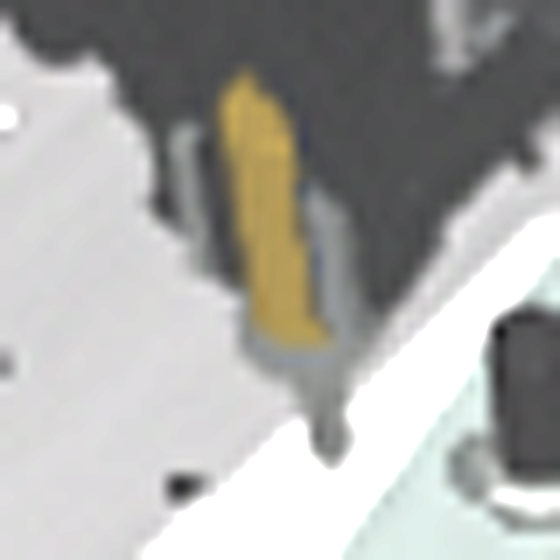

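>>> {"method": "arm_command", "body": {"delta_rot": [[-0.02,-0.01,0.56],[0,0,0],[0,0,0],[0,0,0],[0,0,0],[0,0,0],[0,0,0],[0,0,0],[0,0,0],[0,0,0]], "travel": [[0,0,0],[-0.2,0,0],[-0.4,0,0],[-0.6,-0.02,0],[-0.6,-0.02,0],[-0.6,-0.02,0],[-0.6,-0.02,0],[-0.6,-0.02,0],[-0.6,-0.02,0],[-0.6,-0.02,0]], "claw": [1,1,1,1,1,1,1,1,1,1]}}

```text
time_s: 8.55
position: [0.5717, 0.0028, 0.1632]
ee_rot: [0.001, 0.738, -0.675, -0.001]
ft_force: [0.2, -0.3, 0.3]
grip_width: 0.189
```

>>> {"method": "arm_command", "body": {"delta_rot": [[0,0,0],[0,0,0],[0,0,0],[0,0,0],[0,0,0],[0,0,0],[0,0,0],[0,0,0],[0,0,0],[0,0,0]], "travel": [[-0.6,0,0],[-0.6,0,0],[-0.6,0,0],[-0.6,0,0],[-0.6,0,0],[-0.6,0,0],[-0.35,0,0],[-0.15,0,0],[0,0,0],[0,0,0]], "claw": [1,1,1,1,1,1,1,1,1,1]}}

```text
time_s: 9.55
position: [0.5545, 0.2046, 0.1637]
ee_rot: [0.001, 0.737, -0.675, -0.0]
ft_force: [-0.3, -0.2, -0.3]
grip_width: 0.193
```

```bash
python3 - <<'E'
from h import *
go([.5552,.2098,.163],185)
E
```

```text
t 9.55 pos [0.5545 0.2046 0.1637] z [-1.6e-03 -4.0e-04 -1.0e+00] psi -174.98 q [ 39.6   1.2  -3.3  -0.  -85.6 -34.6]
travel units [-0.102 -0.023  0.014] F [-0.26 -0.22 -0.34] M [ 0.02  0.   -0.01] w 0.193
rot units [ 0.012 -0.002  0.003]
```

>>> {"method": "arm_command", "body": {"delta_rot": [[0.01,0,0],[0,0,0],[0,0,0],[0,0,0],[0,0,0],[0,0,0]], "travel": [[-0.05,-0.01,0.1],[-0.05,-0.01,0.2],[0,0,0.3],[0,0,0.25],[0,0,0.1],[0,0,0]], "claw": [1,1,1,1,1,1]}}

```text
time_s: 10.15
position: [0.5545, 0.2099, 0.1147]
ee_rot: [0.001, 0.737, -0.675, -0.0]
ft_force: [0.4, -0.9, -1.3]
grip_width: 0.194
```

```bash
python3 - <<'E'
from h import *
go([.5552,.2098,.113],185)
s=shot('scene','scene5.png');t=shot('top','top5.png')
pinfit(s)
o=observe();p=o['position'];Rm=R.from_quat(o['ee_rot'],scalar_first=True).as_matrix()
print('scene tip/eye px',proj(s,[p+Rm@[0,0,.047],[.5552,.2098,.056],p]).round(1))
a=s['frame'][130:210,310:420,::-1];b=t['frame'][150:250,210:320,::-1]
cv2.imwrite('pics/b5.png',cv2.convertScaleAbs(cv2.resize(a,None,fx=7,fy=7,interpolation=cv2.INTER_CUBIC),alpha=1.8))
cv2.imwrite('pics/b5t.png',cv2.convertScaleAbs(cv2.resize(b,None,fx=5,fy=5,interpolation=cv2.INTER_CUBIC),alpha=1.8))
E
```

```text
t 10.15 pos [0.5545 0.2099 0.1147] z [-0.0021 -0.0014 -1.    ] psi -174.98 q [ 40.1   2.4  -7.2  -0.  -80.5 -35.1]
travel units [ 0.003 -0.014  0.034] F [ 0.42 -0.92 -1.3 ] M [0.03 0.04 0.04] w 0.194
rot units [ 0.016 -0.009  0.002]
n 54 tool med [ 10.   -1.2 -26.6]
img axis dir [ 0.082 -0.997] ctr [350.4 142.4]
pred dir [-0.07   0.998] pts [[351.9, 135.2], [350.9, 148.9], [350.2, 159.6]]
slope x,y per z [ 0.123 -0.034] at z=-20 [ 9.9 -1.4]
scene tip/eye px [[350.2 159.6]
 [349.8 163.1]
 [351.1 147.3]]
```

View pics/b5.png

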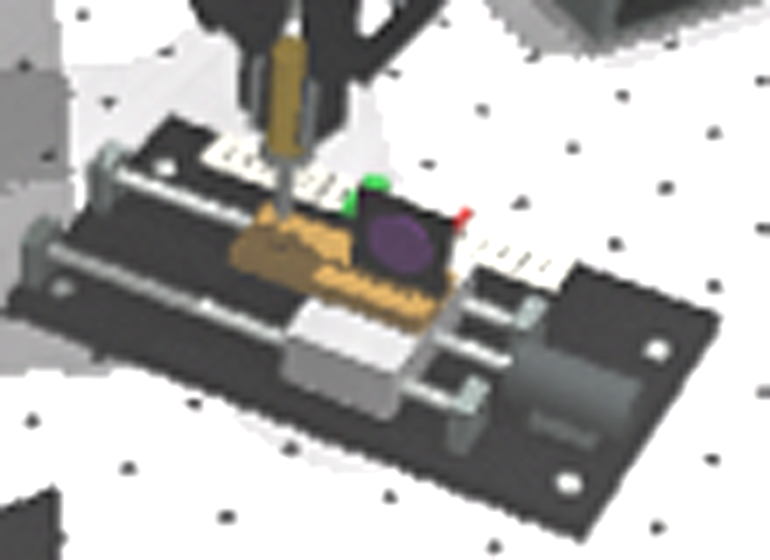

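View pics/b5t.png

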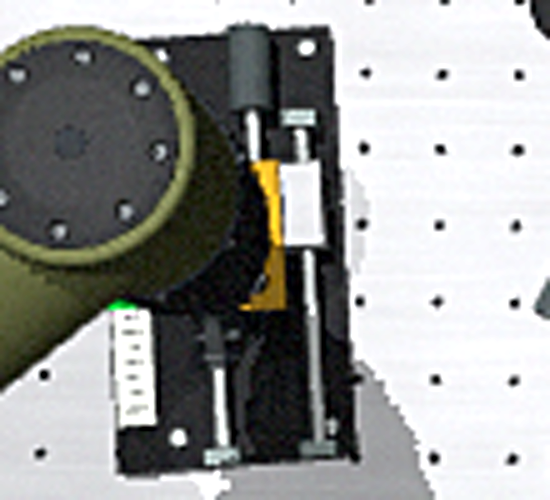

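```bash
python3 - <<'E'
from h import *
a=cv2.imread('pics/scene5.png')[145:172,335:370];b=cv2.imread('pics/scene0.png')[145:172,335:370]
im=cv2.convertScaleAbs(cv2.resize(np.hstack([a,b]),None,fx=11,fy=11,interpolation=cv2.INTER_CUBIC),alpha=2)
cv2.imwrite('pics/b6.png',im)
g=cv2.cvtColor(b,cv2.COLOR_BGR2GRAY).astype(int)
print(g[12:24,8:24])
E
```

```text
[[ 40  41  40  39  36  43  60  88 140 162 165 160 122 119 169 153]
 [ 40  40  40  41  43  51  37  34  47  83 118 134 132 170 166 134]
 [ 72  52  37  43  70  96  65  59  49  34  33  46  90 142 161 155]
 [142 102  73  68 101 117 115 114  93  65  49  37  37  37  37  50]
 [111 128 137 119 113 113 114 115 115 113  92  66  65  48  37  36]
 [ 56  80 109 113 111 110 108 107 106 111 116 117 114  92  65  60]
 [ 50  89 115 113 110  90  79  68  65  80 113 113 113 114 117 116]
 [ 78 119 115 114 110  80  61  59  61  78 108 112 112 114 115 117]
 [103 110 109 114 114 104  74  72  83  97 113 113 114 115 114 116]
 [ 61  60  74  98 111 115 118 117 115 114 112 114 114 108 109 112]
 [ 61  61  60  61  75  98 110 110 112 113 114 115 111  80  78  79]
 [ 46  55  59  59  60  58  60  75  98 109 111 115 117 117 112  80]]
```

View pics/b6.png

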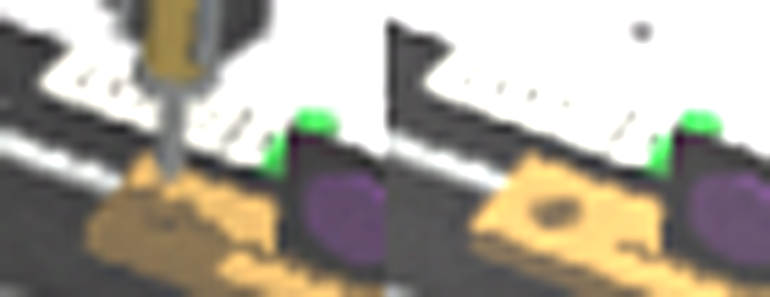

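>>> {"method": "arm_command", "body": {"delta_rot": [[0.015,-0.01,0],[0,0,0],[0,0,0],[0,0,0],[0,0,0],[0,0,0]], "travel": [[-0.01,-0.02,0.05],[0,0,0.1],[0,0,0.1],[0,0,0.1],[0,0,0.1],[0,0,0]], "claw": [1,1,1,1,1,1]}}

```text
time_s: 10.85
position: [0.5555, 0.2107, 0.0925]
ee_rot: [-0.0, 0.737, -0.675, -0.0]
ft_force: [0.7, 0.2, -2.0]
grip_width: 0.195
```

```bash
python3 - <<'E'
from h import *
go([.5554,.2102,.071],185)
s=shot('scene','scene7.png')
a=s['frame'][130:210,310:420,::-1]
cv2.imwrite('pics/b7.png',cv2.convertScaleAbs(cv2.resize(a,None,fx=7,fy=7,interpolation=cv2.INTER_CUBIC),alpha=1.8))
E
```

```text
t 10.85 pos [0.5555 0.2107 0.0925] z [ 3.e-04  8.e-04 -1.e+00] psi -174.98 q [ 40.1   3.   -8.9  -0.  -78.  -35. ]
travel units [0.011 0.004 0.431] F [ 0.71  0.2  -2.04] M [-0.    0.02  0.03] w 0.195
rot units [-0.003  0.006  0.002]
```

View pics/b7.png

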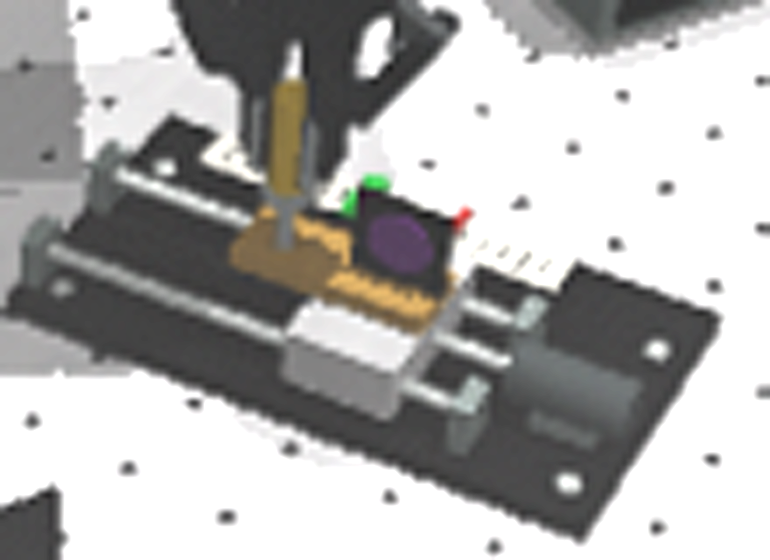

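>>> {"method": "arm_command", "body": {"delta_rot": [[0,0.005,0],[0,0,0],[0,0,0],[0,0,0],[0,0,0],[0,0,0]], "travel": [[0,0,0.05],[0,0,0.1],[0,0,0.1],[0,0,0.1],[0,0,0.07],[0,0,0]], "claw": [1,1,1,1,1,1]}}

```text
time_s: 11.5
position: [0.5557, 0.2108, 0.0719]
ee_rot: [-0.0, 0.737, -0.675, 0.0]
ft_force: [0.1, -0.3, -1.2]
grip_width: 0.193
```

```bash
python3 - <<'E'
from h import *
go([.5554,.2102,.071],185)
s=shot('scene','scene8.png')
pinfit(s)
a=s['frame'][130:210,310:420,::-1]
cv2.imwrite('pics/b8.png',cv2.convertScaleAbs(cv2.resize(a,None,fx=7,fy=7,interpolation=cv2.INTER_CUBIC),alpha=1.8))
E
```

```text
t 11.5 pos [0.5557 0.2108 0.0719] z [ 9.e-04  3.e-04 -1.e+00] psi -174.98 q [ 40.1   3.7 -10.4   0.  -75.9 -35.1]
travel units [0.011 0.007 0.018] F [ 0.06 -0.25 -1.21] M [-0.02 -0.01  0.04] w 0.193
rot units [-0.006  0.001  0.003]
n 50 tool med [ 10.   -1.8 -29. ]
img axis dir [ 0.082 -0.997] ctr [350.2 153.9]
pred dir [-0.069  0.998] pts [[351.3, 147.4], [350.4, 160.4], [349.7, 170.6]]
slope x,y per z [ 0.107 -0.032] at z=-20 [ 9.7 -2.3]
```

View pics/b8.png

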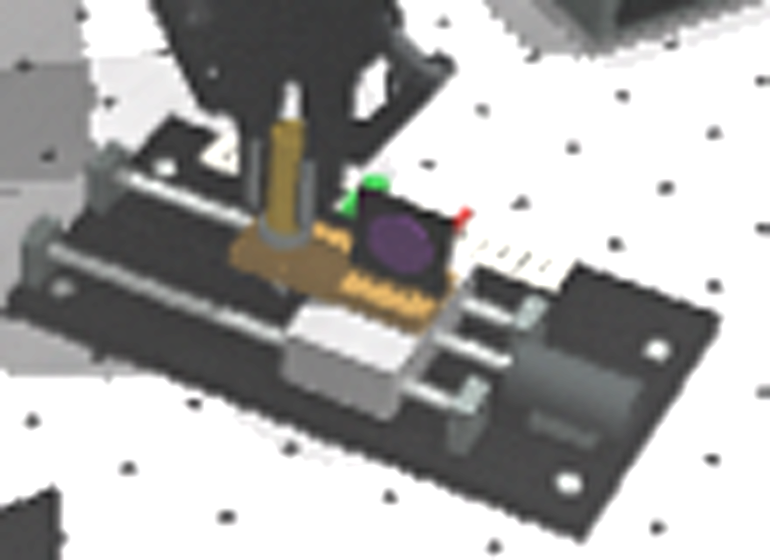

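```bash
python3 - <<'E'
from h import *
C={n:dict(np.load(n+'0.npz')) for n in('scene','top')}
a=np.radians(5.02);B=np.array([[np.cos(a),np.sin(a)],[-np.sin(a),np.cos(a)]])
def ray(c,u,v,z):
    K=c['K'];d=np.stack([(u-K[0,2])/K[0,0],-(v-K[1,2])/K[1,1],-np.ones_like(u,float)],-1)@M(c).T
    o=c['origin'];return o+d*((z-o[2])/d[:,2])[:,None]
for n,c in C.items():
    f=cv2.cvtColor(c['frame'],cv2.COLOR_RGB2HSV).astype(int);H,S,V=f[...,0],f[...,1],f[...,2]
    P=cloud(c);loc=np.dstack([(P[...,:2]-[.5552,.2098])@B.T*1000,P[...,2]*1000])
    reg=(loc[...,1]>35)&(loc[...,1]<110)&(loc[...,0]>-60)&(loc[...,0]<100)
    for nm,m,z in(('green',(H>40)&(H<80)&(S>70),.018),('red',((H<10)|(H>170))&(S>90),.026)):
        m=m&reg&(V>25);v,u=np.nonzero(m)
        if not len(u):continue
        w=S[m]*V[m]/1e4
        q=(ray(c,u,v,z)[:,:2]-[.5552,.2098])@B.T*1000
        print(n,nm,len(u),'x wmean',np.average(q[:,0],weights=w).round(2),'x rng',q[:,0].min().round(1),q[:,0].max().round(1),'y',q[:,1].min().round(),q[:,1].max().round(),'depth-z',np.nanmedian(loc[m],0).round(1))
E
```

```text
scene green 15 x wmean -0.39 x rng -5.0 7.2 y 67.0 99.0 depth-z [-0.3 85.  17.5]
scene red 4 x wmean 49.94 x rng 48.9 51.6 y 77.0 87.0 depth-z [50.9 79.7 27.8]
top green 41 x wmean -0.09 x rng -6.4 6.3 y 72.0 101.0 depth-z [-0.2 85.4 18.5]
top red 28 x wmean 47.89 x rng 44.9 51.7 y 46.0 93.0 depth-z [47.8 64.5 25.3]
```

>>> {"method": "arm_command", "body": {"delta_rot": [[0,0,0],[0,0,0],[0,0,0],[0,0,0],[0,0,0],[0,0,0],[0,0,0],[0,0,0],[0,0,0],[0,0,0]], "travel": [[0,0,0],[0,0,0],[0,0.04,0],[0,0.08,0],[0,0.1,0],[0,0.1,0],[0,0.1,0],[0,0.1,0],[0,0.08,0],[0,0,0]], "claw": [1,1,1,1,1,1,1,1,1,1], "grip_force": 100}}

```text
time_s: 12.55
position: [0.526, 0.2084, 0.0731]
ee_rot: [-0.001, 0.738, -0.675, 0.001]
ft_force: [5.3, -0.3, -3.3]
grip_width: 0.186
```

```bash
python3 - <<'E'
from h import *
go([.5099,.2058,.071],185)
s=shot('scene','scene9.png')
pinfit(s)
a=s['frame'][130:210,310:420,::-1]
cv2.imwrite('pics/b9.png',cv2.convertScaleAbs(cv2.resize(a,None,fx=7,fy=7,interpolation=cv2.INTER_CUBIC),alpha=1.8))
E
```

```text
t 12.55 pos [0.526  0.2084 0.0731] z [ 0.0029  0.0013 -1.    ] psi -174.96 q [ 42.   -0.8 -14.9   0.1 -75.7 -36.9]
travel units [0.023 0.326 0.04 ] F [ 5.28 -0.31 -3.3 ] M [-0.15 -1.91 -0.06] w 0.186
rot units [-0.022  0.008  0.005]
n 46 tool med [  9.7  -1.9 -28.9]
img axis dir [ 0.043 -0.999] ctr [341.2 150.1]
pred dir [-0.048  0.999] pts [[342.4, 143.9], [341.7, 157.0], [341.3, 167.2]]
slope x,y per z [ 0.107 -0.046] at z=-20 [ 9.7 -2. ]
```

View pics/b9.png

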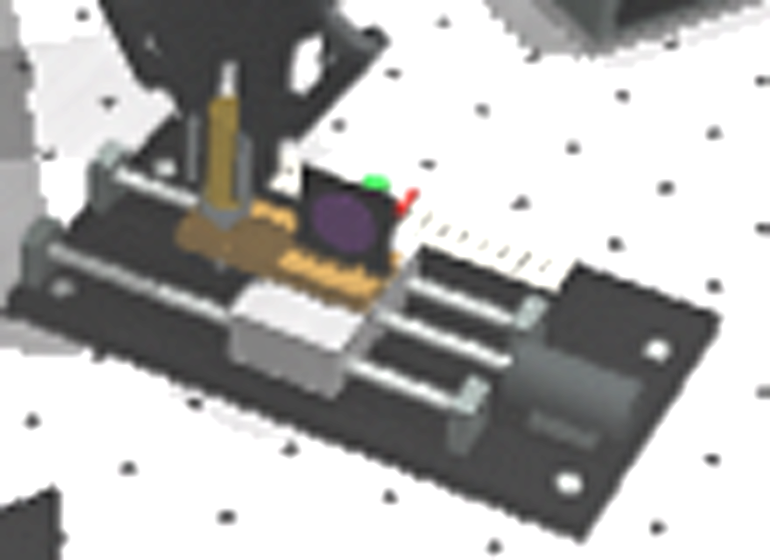

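```bash
cat >> h.py <<'E'
a_=np.radians(5.02);B_=np.array([[np.cos(a_),np.sin(a_)],[-np.sin(a_),np.cos(a_)]])
def ray(c,u,v,z):
    K=np.array(c['K']);u=np.asarray(u,float);v=np.asarray(v,float)
    d=np.stack([(u-K[0,2])/K[0,0],-(v-K[1,2])/K[1,1],-np.ones_like(u)],-1)@M(c).T
    o=np.array(c['origin']);return o+d*((z-o[2])/d[:,2])[:,None]
def marks(c):
    f=cv2.cvtColor(c['frame'],cv2.COLOR_RGB2HSV).astype(int);H,S,V=f[...,0],f[...,1],f[...,2]
    P=cloud(c);loc=np.dstack([(P[...,:2]-[.5552,.2098])@B_.T*1000,P[...,2]*1000])
    reg=(loc[...,1]>35)&(loc[...,1]<110)&(loc[...,0]>-60)&(loc[...,0]<100)
    for nm,m,z in(('green',(H>40)&(H<80)&(S>70),.018),('red',((H<10)|(H>170))&(S>90),.026)):
        m=m&reg&(V>25);v,u=np.nonzero(m)
        if not len(u): print(nm,'none');continue
        q=(ray(c,u,v,z)[:,:2]-[.5552,.2098])@B_.T*1000
        w=S[m]*V[m]/1e4
        print(nm,len(u),'x wmean',np.average(q[:,0],weights=w).round(2),'rng',q.min(0).round(1),q.max(0).round(1))
E
python3 - <<'E'
from h import *
s=shot('scene');t=shot('top','top9.png')
print('scene');marks(s);print('top');marks(t)
go([.509,.2058,.071],185)
for n in(0,8,9):
    a=cv2.imread(f'pics/scene{n}.png'); 
# carriage shift: block front-top edges via white block mask
C={n:dict(np.load(n+'0.npz')) for n in('scene','top')}
for c in(C['scene'],s):
    P=cloud(c);loc=np.dstack([(P[...,:2]-[.5552,.2098])@B_.T*1000,P[...,2]*1000])
    f=c['frame'].astype(int);w=(f.min(-1)>105)&(loc[...,2]>38)&(loc[...,2]<52)&(loc[...,1]<-17)&(loc[...,1]>-48)
    v,u=np.nonzero(w);q=(ray(c,u,v,.046)[:,:2]-[.5552,.2098])@B_.T*1000;print('block',len(u),q.mean(0).round(2),q.min(0).round(1),q.max(0).round(1))
E
```

```text
scene
green 7 x wmean 1.11 rng [-3.4 91.3] [ 7.2 99.1]
red 5 x wmean 23.88 rng [22.8 72.7] [25.6 89.2]
top
green none
red none
t 12.7 pos [0.5264 0.2084 0.0731] z [ 0.003   0.0012 -1.    ] psi -174.97 q [ 41.9  -0.7 -14.8   0.1 -75.7 -36.9]
travel units [0.022 0.352 0.04 ] F [ 4.79 -0.31 -2.89] M [-0.14 -1.87 -0.03] w 0.188
rot units [-0.022  0.007  0.004]
block 100 [ 47.96 -32.24] [-96.7 -44.3] [ 76.3 -19.9]
block 96 [ 27.01 -32.29] [ -0.7 -46.1] [106.8 -19.5]
```

>>> {"method": "arm_command", "body": {"delta_rot": [[-0.02,0,0],[0,0,0],[0,0,0],[0,0,0],[0,0,0],[0,0,0],[0,0,0],[0,0,0]], "travel": [[0,0.04,0.01],[0,0.08,0.01],[0,0.08,0],[0,0.08,0],[0,0.08,0],[0,0.04,0],[0,0,0],[0,0,0]], "claw": [1,1,1,1,1,1,1,1]}}

```text
time_s: 13.5
position: [0.5073, 0.2067, 0.073]
ee_rot: [-0.001, 0.737, -0.675, 0.0]
ft_force: [7.1, -1.1, -1.0]
grip_width: 0.189
```

```bash
python3 - <<'E'
from h import *
go([.507,.2058,.071],185)
s=shot('scene','scene10.png');marks(s);pinfit(s)
t=shot('top','top10.png');marks(t)
a=s['frame'][130:210,310:420,::-1];b=s['frame'][148:172,340:375,::-1]
cv2.imwrite('pics/b10.png',cv2.convertScaleAbs(cv2.resize(a,None,fx=7,fy=7,interpolation=cv2.INTER_CUBIC),alpha=1.8))
cv2.imwrite('pics/b10z.png',cv2.convertScaleAbs(cv2.resize(b,None,fx=20,fy=20,interpolation=cv2.INTER_CUBIC),alpha=1.8))
E
```

```text
t 13.5 pos [0.5073 0.2067 0.073 ] z [ 0.0022  0.0013 -1.    ] psi -174.97 q [ 43.2  -3.5 -17.5   0.  -75.9 -38.2]
travel units [0.018 0.008 0.04 ] F [ 7.14 -1.06 -0.97] M [-0.31 -2.43  0.04] w 0.189
rot units [-0.017  0.008  0.004]
green 9 x wmean 3.84 rng [-3.9 73.5] [ 7.7 96.2]
red 6 x wmean 4.32 rng [ 2.1 67.5] [ 6.5 88.4]
n 42 tool med [  9.9  -3.5 -27.8]
img axis dir [ 0.023 -1.   ] ctr [335.9 148.5]
pred dir [-0.037  0.999] pts [[336.7, 141.9], [336.3, 155.0], [335.9, 165.1]]
slope x,y per z [ 0.1   -0.053] at z=-20 [ 9.9 -3.2]
green none
red none
```

View pics/b10.png

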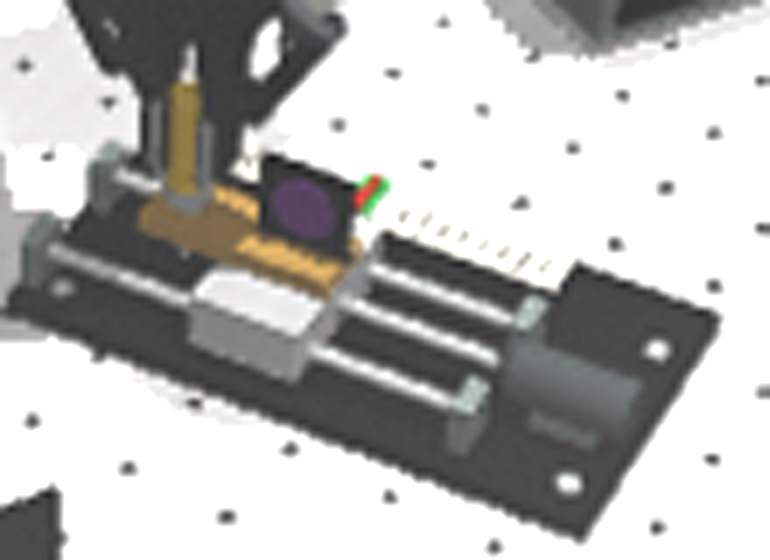

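View pics/b10z.png

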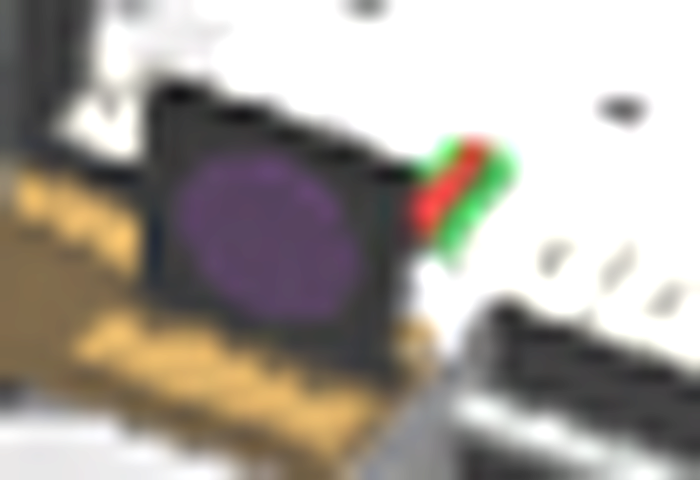

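View pics/top10.png

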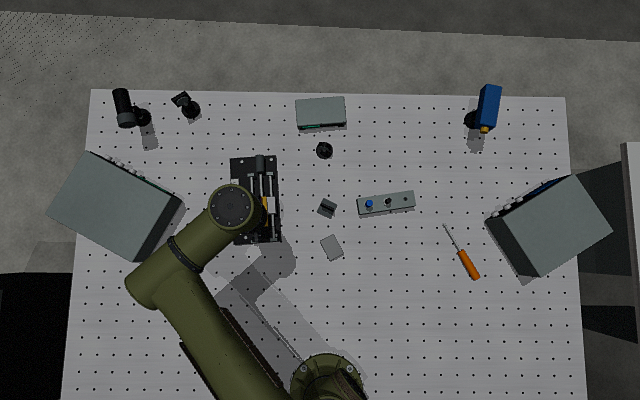

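```bash
cat > ov.py <<'E'
from h import *
import sys
def ov(c,fr,xs,out,b=(.3,.8)):
    x0,y0,s=350,150,40
    outs=[]
    for x in xs:
        im=cv2.convertScaleAbs(cv2.resize(fr[y0:y0+12,x0:x0+18],None,fx=s//2,fy=s//2,interpolation=cv2.INTER_NEAREST),alpha=1.6)
        def dr(L,col):
            L=np.array(L,float);P=np.c_[L[:,:2]/1000@B_+[.5552,.2098],L[:,2]/1000]
            q=((proj(c,P)+b+.5-[x0,y0])*(s//2)).astype(np.int32);cv2.polylines(im,[q],True,col,1)
        g=-.1
        for z in(14,18): dr([[g-6,71.5,z],[g+6,71.5,z],[g+6,101.5,z],[g-6,101.5,z]],(0,255,255))
        for z in(22,26): dr([[x-2,42,z],[x+2,42,z],[x+2,94,z],[x-2,94,z]],(255,0,255))
        outs.append(im)
    cv2.imwrite(out,np.vstack([np.hstack(outs[:2]),np.hstack(outs[2:4])]))
if __name__=='__main__':
    c=dict(np.load('scene0.npz'));n=sys.argv[1]
    ov(c,cv2.imread(f'pics/scene{n}.png'),[float(a) for a in sys.argv[3:]],sys.argv[2])
E
python3 ov.py 10 pics/c10.png 1 2.3 3.5 4.8; python3 ov.py 0 pics/c0.png 48 48 49 47
```

```text
(no output)
```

View pics/c10.png

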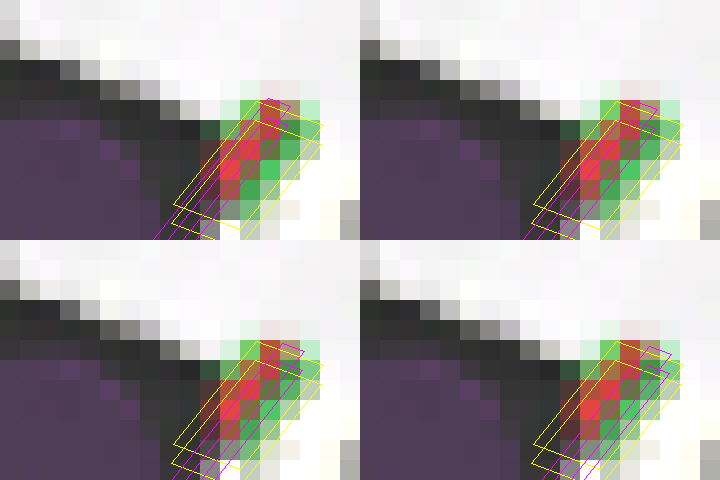

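View pics/c0.png

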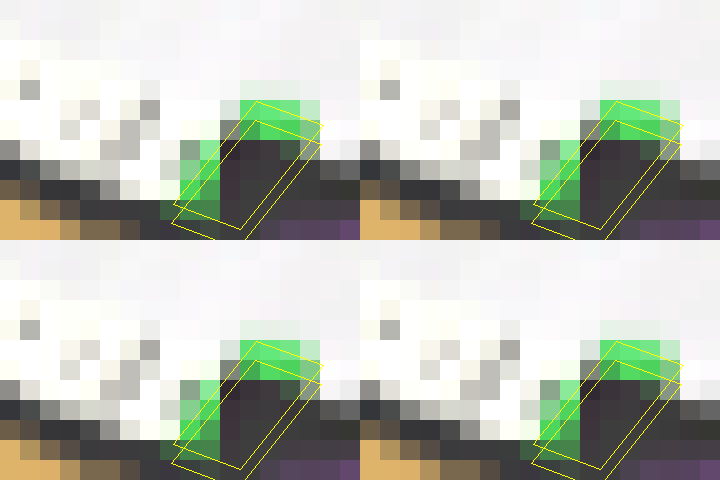

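>>> {"method": "arm_command", "body": {"delta_rot": [[0,0,0],[0,0,0],[0,0,0],[0,0,0],[0,0,0]], "travel": [[0,0.02,0],[0,0.02,0],[0,0.005,0],[0,0,0],[0,0,0]], "claw": [1,1,1,1,1]}}

```text
time_s: 14.1
position: [0.5052, 0.2065, 0.073]
ee_rot: [-0.001, 0.737, -0.675, 0.0]
ft_force: [6.8, -0.9, -1.0]
grip_width: 0.187
```

```bash
sed -i 's/b=(.3,.8)/b=(0,.4)/' ov.py; python3 - <<'E'
from h import *
go([.5049,.2058,.071],185)
s=shot('scene','scene11.png');marks(s);pinfit(s)
E
python3 ov.py 11 pics/c11.png -1.5 0 1.5 3
```

```text
t 14.1 pos [0.5052 0.2065 0.073 ] z [ 0.0023  0.0013 -1.    ] psi -174.97 q [ 43.4  -3.9 -17.8   0.  -75.9 -38.3]
travel units [0.014 0.007 0.04 ] F [ 6.78 -0.91 -1.04] M [-0.25 -2.42  0.01] w 0.187
rot units [-0.017  0.008  0.004]
green 12 x wmean 4.63 rng [ 1.6 71.9] [ 7.7 99.1]
red 8 x wmean 1.62 rng [-0.7 65.9] [ 3.7 88.4]
n 47 tool med [ 10.3  -2.4 -30.8]
img axis dir [ 0.054 -0.999] ctr [335.2 148. ]
pred dir [-0.035  0.999] pts [[336.1, 141.7], [335.6, 154.7], [335.3, 164.9]]
slope x,y per z [ 0.113 -0.034] at z=-20 [10.1 -2.9]
```

View pics/c11.png

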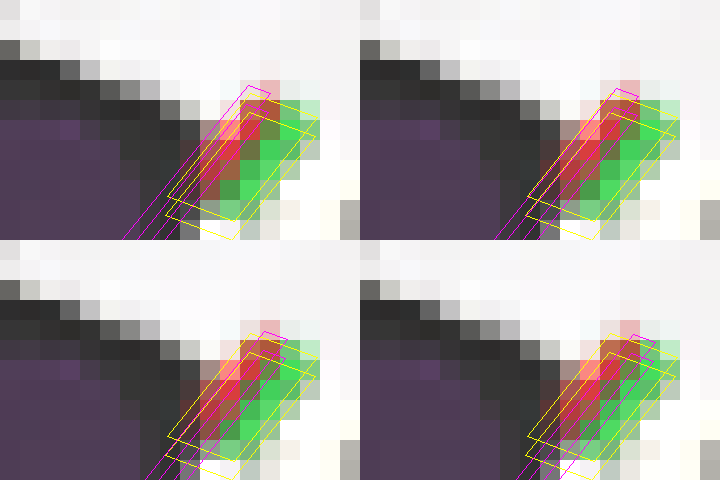

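```bash
cat > fit.py <<'E'
from h import *
from scipy.optimize import minimize
c=dict(np.load('scene0.npz'))
x0,y0,w,h,S=346,146,36,28,10
def box(xa,xb,ya,yb,za,zb):
    L=np.array([[x,y,z] for x in(xa,xb) for y in(ya,yb) for z in(za,zb)],float)
    return proj(c,np.c_[L[:,:2]/1000@B_+[.5552,.2098],L[:,2]/1000])
def render(x,b,zt,ye):
    g=-.1
    im=np.zeros((h*S,w*S,3),np.float32)
    for col,pp in((1,box(g-6,g+6,71.5,101.5,14,18)),(2,box(x-2,x+2,42,ye,22,zt))):
        q=((pp+np.array(b)+.5-[x0,y0])*S*16).astype(np.int32)
        hull=cv2.convexHull(q)
        k=np.zeros((h*S,w*S),np.uint8);cv2.fillConvexPoly(k,hull,1,shift=4)
        im[k>0]=0;im[k>0,col]=1
    return cv2.resize(im,(w,h),interpolation=cv2.INTER_AREA)
def obs(n):
    f=cv2.imread(f'pics/scene{n}.png')[y0:y0+h,x0:x0+w].astype(float)
    r=f[...,2]-np.maximum(f[...,0],f[...,1]);g=f[...,1]-np.maximum(f[...,0],f[...,2])
    return np.clip(r,0,None),np.clip(g,0,None),f.max(-1)>62
import itertools
for n,xc in((0,48),(9,22),(10,2),(11,0)):
    r,g,ok=obs(n)
    best=[]
    for zt in(24,26,28):
        for x in np.arange(xc-4,xc+5,.5):
            for du in np.arange(-.8,.9,.2):
                for dv in np.arange(-.4,1.3,.2):
                    m=render(x,(du,dv),zt,94);mg,mr=m[...,1]*ok,m[...,2]*ok
                    kg=(mg*g).sum()/max((mg**2).sum(),1e-6);kr=(mr*r).sum()/max((mr**2).sum(),1e-6)
                    e=(((g*ok-kg*mg))**2).sum()+((r*ok-kr*mr)**2).sum()
                    best.append((e,zt,x,round(du,1),round(dv,1)))
    best.sort();print(n,best[0],*[min(b for b in best if b[1]==z) for z in(24,26,28)],sep='\n  ')
E
time python3 fit.py
```

```text
0
  (np.float64(106345.31714724119), 24, np.float64(46.5), np.float64(0.2), np.float64(0.2))
  (np.float64(106345.31714724119), 24, np.float64(46.5), np.float64(0.2), np.float64(0.2))
  (np.float64(107133.37385627348), 26, np.float64(47.0), np.float64(-0.0), np.float64(0.4))
  (np.float64(108669.36980893258), 28, np.float64(47.5), np.float64(-0.0), np.float64(0.4))
9
  (np.float64(41812.24311440896), 24, np.float64(21.0), np.float64(-0.0), np.float64(0.2))
  (np.float64(41812.24311440896), 24, np.float64(21.0), np.float64(-0.0), np.float64(0.2))
  (np.float64(42650.62638621691), 26, np.float64(21.0), np.float64(-0.2), np.float64(0.4))
  (np.float64(45605.36361911555), 28, np.float64(21.5), np.float64(-0.2), np.float64(0.4))
10
  (np.float64(35297.52447759037), 24, np.float64(1.5), np.float64(0.2), np.float64(0.2))
  (np.float64(35297.52447759037), 24, np.float64(1.5), np.float64(0.2), np.float64(0.2))
  (np.float64(36883.63993809861), 26, np.float64(2.5), np.float64(-0.0), np.float64(0.2))
  (np.float64(40438.70272409158), 28, np.float64(2.5), np.float64(-0.2), np.float64(0.6))
11
  (np.float64(34975.63194150171), 24, np.float64(-0.5), np.float64(0.2), np.float64(0.0))
  (np.float64(34975.63194150171), 24, np.float64(-0.5), np.float64(0.2), np.float64(0.0))
  (np.float64(35358.558526785004), 26, np.float64(0.5), np.float64(-0.0), np.float64(0.0))
  (np.float64(36890.600154791005), 28, np.float64(0.5), np.float64(-0.0), np.float64(0.0))
real	0m52.912s
user	0m51.381s
sys	0m0.233s
```

>>> {"method": "arm_command", "body": {"delta_rot": [[0,0,0],[0,0,0],[0,0,0],[0,0,0],[0,0,0],[0,0,0],[0,0,0],[0,0,0]], "travel": [[0,0,0],[0,0,0],[0,0,0],[0,0,0],[0,0,0],[0,0,0],[0,0,0],[0,0,0]], "claw": [1,1,1,1,1,1,1,1]}}

```text
time_s: 14.95
position: [0.5052, 0.2065, 0.073]
ee_rot: [-0.001, 0.737, -0.675, 0.0]
ft_force: [6.2, -0.9, -1.9]
grip_width: 0.186
```

```bash
python3 - <<'E'
from h import *
go([.5049,.2058,.071],185)
s=shot('scene','scene12.png');marks(s)
a=s['frame'][120:210,300:420,::-1]
cv2.imwrite('pics/b12.png',cv2.convertScaleAbs(cv2.resize(a,None,fx=6.5,fy=6.5,interpolation=cv2.INTER_CUBIC),alpha=1.8))
E
```

```text
t 14.95 pos [0.5052 0.2065 0.073 ] z [ 0.0022  0.0013 -1.    ] psi -174.97 q [ 43.4  -3.9 -17.8   0.  -75.9 -38.3]
travel units [0.014 0.007 0.039] F [ 6.22 -0.92 -1.92] M [-0.3  -2.45  0.  ] w 0.186
rot units [-0.016  0.008  0.004]
green 12 x wmean 4.63 rng [ 1.6 71.9] [ 7.7 99.1]
red 8 x wmean 1.63 rng [-0.7 65.9] [ 3.7 88.4]
```

View pics/b12.png

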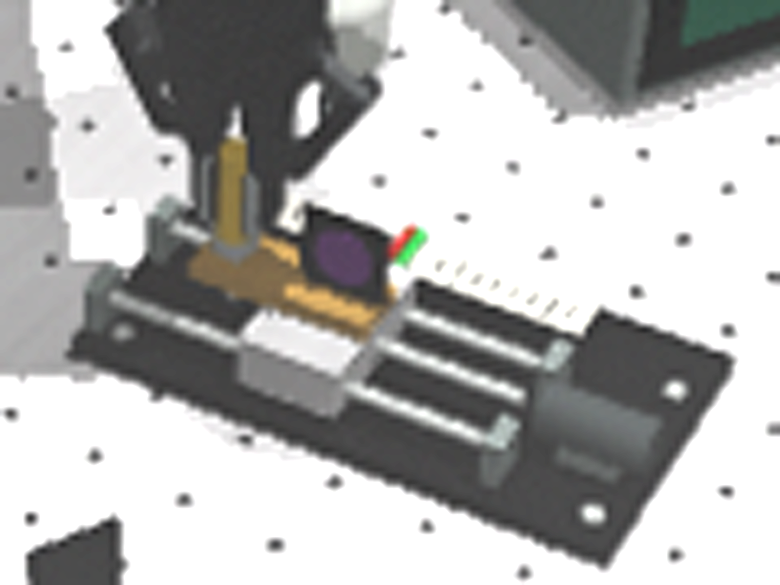

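View pics/scene12.png

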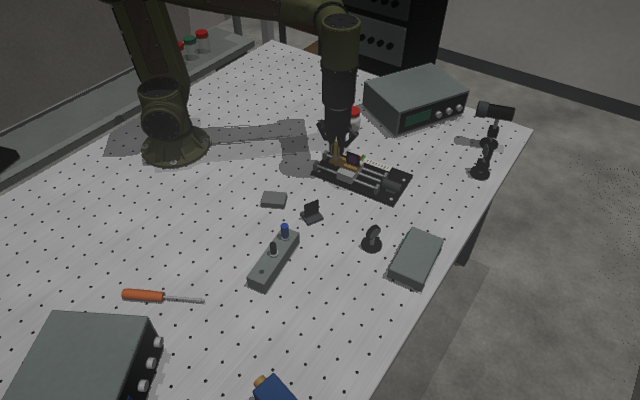

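```bash
python3 -c "
from workcell import sign_off
print(sign_off())"
```

```text
the job is handed in; nothing more can be done
None
```

I took the yellow-handled pin from its end hole in the holder and put its rod down through the brass eye. With the pin I then pulled the slide out about 48 mm, so the red pointer stands over the green mark. I handed the job in at about 15 s, still gripping the pin at the 100 N grip setting and holding the slide against its spring.

**Last checks:**
- **Insertion:** the pin tip showed below the eye plate after it went in. The collar stood about 3 mm above the plate, not seated on it.
- **Pointer position:** a fit of the scene image puts the pointer within about 0.5 mm of the mark's centre. Arm travel less the slack in the hole gives 48.2 mm, and the top view before the pull gave 48 mm to go.
- **Holding:** the arm's position and the pointer did not change over 0.8 s of standing still. The pull force was 6 to 7 N, about what the spring should give there.
- **Bystanders:** those visible in the last scene picture look where they were. I judged this by eye only.

**Checks that disagreed or were missing:**
- In the raw scene picture the pointer looks off to one side of the mark. I put this down to parallax, because the pointer stands above the mark, and the fit allows for that.
- One direct pixel reading of the pointer was about 1.6 mm off, which is within that camera's roughly 3 mm per pixel.
- The top camera could not confirm the final position, because the arm hid the pointer and the mark.

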